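# Nest the sugar bowl in the tray and snap its knob cap on

### The arm

A 6-joint arm with a two-finger parallel gripper is mounted at the origin on the work surface. World frame = base frame: x ahead of the robot, y to its left, z up, the work surface at z = 0. Lengths are in mm, angles in rad, forces in N, time in s.
With the tool pointing down it reaches from about 325 to 850 mm from the base axis. Payload 4.4 kg.
Tool frame: the origin (TCP) lies between the finger pads; the fingertips stand 14 mm ahead of it and the grasp point (between the pads) lies 5 mm behind it; z points along the fingers, y is the line along which they close (so a half turn about z gives the same grasp; the last joint's range is limited). The gripper opens to 94 mm and grips with 3 to 60 N. Pads are 16 mm wide; open, the fingers measure 119 mm over their backs; the gripper's body (75 mm by 177 mm) begins 78 mm behind the grasp point.
Start: joints at [0.983, 0.207, 1.542, -0, 1.393, -0.15], TCP at [243.78, 520.767, 219.447] pointing down, gripper open.
Joint ranges: [-2.73, 2.73], [-0.86, 2.22], [0.23, 2.46], [-1.11, 4.25], [0.08, 2.63], [-2.82, 2.82]. Speed limits (rad/s): [2.79, 2.79, 3.14, 3.14, 3.14, 3.14].

### API

Orientations are given as a unit quaternion [x, y, z, w].
In Python, from rig import r gives the robot as it stands. The module is installed in compiled form; this text tells all that it offers. Calls block until the motion is done:
- r.move_ptp(position, orientation): joint-space move of the TCP to a pose.
- r.movel(position, velocity=150, orientation=None): straight line of the TCP; orientation=None keeps the orientation; velocity is the mean speed in mm/s.
- r.move_joints(angles): joint-space move.
- r.set_gripper(opening, grip_force=None): opening from 0.0 (shut) to 1.0 (fully open); grip_force is the grip in N (None keeps the last); returns when the fingers have stopped.
- r.hold(seconds).
- r.ik(position, orientation): joint angles nearest the present ones, or None.
- r.grab_frame(name): name is "side" or "top"; returns (picture, depth): 400x640x3 uint8, red, green, blue; 400x640 float32, mm along the optical axis (not along the pixel's ray), 0 where there is no reading.
- r.camera_model(name): a dict with "camera_matrix" (3x3 intrinsics, pixels), "D" ([k1, k2, p1, p2, k3] as OpenCV has them; the pictures are not rectified), "eye" and "rotation" of the camera in the world. Camera axes: x right, y down, z forward; pixel columns grow to the right and rows downward; lengths in mm; the calibration is good to about 2 mm. A picture is of the moment at which its call begins. camera_model takes no time and is no camera call.
A pose or a line that the arm cannot do raises r.Unreachable and nothing moves.
- r.sign_off(): hands the job in; it is judged then, once.
Trained networks look in the newest picture that a camera, given by its name, has taken for a name from the list of things; names that differ only in an ending like _2 or _b are one class to them, and where a whole thing is asked for, a point or a joint stands for the part that bears it (a point fixed in the world has none). Each returns a list of dicts, best first, with "score" (0 to 1); they miss things now and then, are a little off and sometimes report something else, mostly with a low value. They report only what shows in the picture. A call takes as long as a camera call. They do not tell look-alikes from the thing itself.
- r.look_for(camera, query): "rect" ([left, top, width, height] in pixels, round what is visible of it).
- r.masks_of(camera, query): "mask" (400x640 bool, what is visible of it) and "rect" ([left, top, width, height] in pixels, round what is visible of it).
Readings, each from a call of its own:
- r.get_t(): time.
- r.get_joint_pos(): joint angles.
- r.get_joint_vel(): joint speeds.
- r.get_tau(): joint torques, N m.
- r.get_eef_pos(): TCP position.
- r.get_eef_rot(): TCP orientation.
- r.get_wrist_force(): force on the tool from outside, world axes, zero at the start.
- r.get_moment(): the same for the moment, N m.
- r.get_finger_gap(): opening from 0.0 (shut) to 1.0 (fully open).
- r.get_grasp_force(): force on a finger pad.
Only numpy, scipy, OpenCV 4.12 (cv2) and the standard library are available. Lean on these libraries where they do the work, as an engineer would, in place of code of your own. Each camera call takes 0.05 s, during which the arm holds its last target. There are 200 camera calls.

### The job

Stand the square glass sugar bowl upright in the tray nest that matches its shape and let go of it, then fetch the red knob cap from the coaster and press it straight down onto the stud of the bowl's lid until it clicks. Keep pressing firmly after the click, so that the soft ring under the cap stays squeezed, and finish like that, with the hand still on the cap and pushing down: do not let go at the end. Leave the cups, the cezve and the spoon rest where they are, and do not lean so hard that the glass could break.

Things in the scene. Friction and masses are not known exactly. Their poses are not given: they have to be found in the camera images.
- bowl: square sugar bowl of clear glass with a fixed steel lid, loose, about 0.4 kg. 56 x 56 mm in plan, flat upright sides, 60 mm high to the lid's top; with the stud 84 mm. Origin: centre of its underside, z up, x and y square to its sides (all four alike).
- stud_top (a point): orange tip of the snap stud in the middle of the bowl's lid, 24 mm above the lid (84 mm above the bowl's origin). Stud 11 mm diameter, its top 8 mm tapered to 5 mm. Four sprung steel balls (14 mm diameter, centred 14 mm above the lid) make its round head, reaching 11 mm from its axis.
- ring_top (a point): centre of the black soft ring round the stud's foot, where its top is when free: 5.5 mm above the lid. 35 mm diameter; it gives 1 mm per 2.5 N, up to 4 mm, then is solid. A cap pressed to 2 mm above the lid is pushed back with about 9 N.
- cap: red round knob cap, brass dot on top, loose, 0.045 kg, 34 mm diameter, 33 mm high, open end down on the coaster. Origin: centre of its open underside; z up. Bore 24 mm wide, 26 deep, with a white lip (17 mm opening, 4 mm high). On the stud the lip meets the balls 19 mm above the lid; the force climbs to 8-12 N, drops with a click, and the lip is caught under the balls about 5 mm above the lid.
- nest_square: blue square nest, fixed on the tray: outside 82 x 82 mm, square pocket 62 x 62 mm, wall top 14 mm above its origin. Origin: centre of its underside; the pocket floor is 3 mm above it. x and y run square to its walls. The sugar bowl belongs here.
- nest_round: blue round nest, fixed on the tray, left empty: outside diameter 86 mm, pocket 66 mm, 14 mm high; the bowl does not fit in it. Origin: centre of its underside.
- tray: round aluminium serving tray, fixed, 336 mm diameter, floor 4 mm thick, rim 16 mm high. Origin: centre of its underside, on the sideboard. The nests and cups stand on its floor, about 100 mm from its centre, in any order.
- coaster: round wooden coaster, fixed, 90 mm diameter, 8 mm thick. Origin: centre of its underside, on the sideboard. The cap stands on it.
- cup_a: white lidded porcelain cup on the tray, loose, 71 mm diameter, 67 mm high, small side handle reaching 53 mm out along its own +y. Origin: centre of its underside. To be left alone.
- cup_b: a second such cup, same size and origin. To be left alone.
- cezve: steel cezve, loose, 82 mm diameter, 75 mm high, with a wooden handle that reaches 165 mm out along its own +y, up to 98 mm high. Origin: centre of its underside. To be left alone.
- spoon_rest: green spoon rest of hard silicone with a teaspoon on it, loose, 160 x 75 mm, 14 mm high. Origin: centre of its underside. To be left alone.
There are look-alikes about, which are no part of the job. Leave any green or purple look-alike of the bowl alone. Of the things shaped like the cap, the red one is meant.

How it is judged:
By the outcome, as a careful person would: the job done as asked, in the order asked, and still so for the second after the job is handed in, while the arm keeps its last pose, push and grip.
It also fails if it takes over 61 s, if anything falls off the work surface, if the arm or the gripper's body presses on something with over 40 N, if the wrist force passes 120 N, or if a joint passes its speed limit or range.

## Working session

There is one attempt and no reset: what is moved stays moved. The work goes in short steps, each a Python script; the robot and the scene stay as the last script left them, time stands still between calls to the robot, and variables do not carry over. Pictures are saved under pics/ and viewed, at most 10 in all, crops included, and the job is handed in when it is done.

```bash
mkdir -p pics
python3 - <<'E'
from rig import r
import cv2,numpy as np
for n in ("side","top"):
    p,d=r.grab_frame(n); cv2.imwrite(f"pics/{n}0.png",p[:,:,::-1]); np.save(f"{n}0.npy",d)
    m=r.camera_model(n); print(n,{k:np.round(np.array(v),4).tolist() for k,v in m.items()}, (d>0).mean())
    for q in ("bowl","cap","nest_square","nest_round","stud_top","coaster"):
        print(q,[(round(o['score'],2),np.round(o['rect']).tolist()) for o in r.look_for(n,q)])
print(r.get_t(),r.get_eef_rot())
E
```

```text
side {'camera_matrix': [[406.707, 0.0, 319.491], [0.0, 406.707, 205.3091], [0.0, 0.0, 1.0]], 'D': [0.014, 0.0, 0.0, 0.0, 0.0], 'eye': [248.5072, -817.5361, 762.7348], 'rotation': [0.886, -0.1653, 0.0713, -0.4272]} 0.99598046875
bowl [(0.86, [354.0, 342.0, 36.0, 46.0]), (0.83, [356.0, 297.0, 34.0, 39.0]), (0.82, [302.0, 308.0, 34.0, 46.0]), (0.45, [283.0, 158.0, 22.0, 24.0])]
cap [(0.59, [320.0, 234.0, 14.0, 24.0]), (0.4, [326.0, 262.0, 36.0, 28.0])]
nest_square [(0.83, [315.0, 174.0, 34.0, 21.0]), (0.24, [326.0, 262.0, 37.0, 31.0])]
nest_round [(0.79, [261.0, 191.0, 27.0, 19.0])]
stud_top [(0.95, [303.0, 307.0, 33.0, 46.0]), (0.74, [355.0, 344.0, 35.0, 48.0]), (0.6, [358.0, 294.0, 32.0, 46.0])]
coaster [(0.72, [326.0, 264.0, 36.0, 28.0])]
top {'camera_matrix': [[444.7709, 0.0, 315.3152], [0.0, 444.7709, 196.7246], [0.0, 0.0, 1.0]], 'D': [-0.0781, 0.0, 0.0, 0.0, 0.0], 'eye': [230.8114, -2.067, 1529.5274], 'rotation': [-0.7001, 0.7043, -0.0813, 0.0847]} 0.996140625
bowl [(0.62, [410.0, 239.0, 21.0, 22.0]), (0.55, [406.0, 199.0, 24.0, 26.0])]
cap []
nest_square [(0.67, [260.0, 170.0, 28.0, 29.0])]
nest_round [(0.78, [261.0, 226.0, 22.0, 29.0])]
stud_top [(0.86, [406.0, 199.0, 24.0, 24.0]), (0.86, [440.0, 216.0, 22.0, 23.0]), (0.61, [372.0, 206.0, 12.0, 12.0]), (0.59, [406.0, 236.0, 25.0, 21.0])]
coaster [(0.64, [364.0, 200.0, 24.0, 26.0])]
0.7 [ 2.17144135e-01  9.76139552e-01  4.51564278e-06 -3.38139743e-06]
```

Run:
```python
import cv2
a=cv2.imread("pics/top0.png"); b=cv2.imread("pics/side0.png")
cv2.imwrite("pics/topc.png",cv2.resize(a[100:300,220:480],None,fx=3,fy=3,interpolation=cv2.INTER_CUBIC))
cv2.imwrite("pics/sidec.png",cv2.resize(b[130:400,200:460],None,fx=2.2,fy=2.2,interpolation=cv2.INTER_CUBIC))
```

```text
(no output)
```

View pics/topc.png

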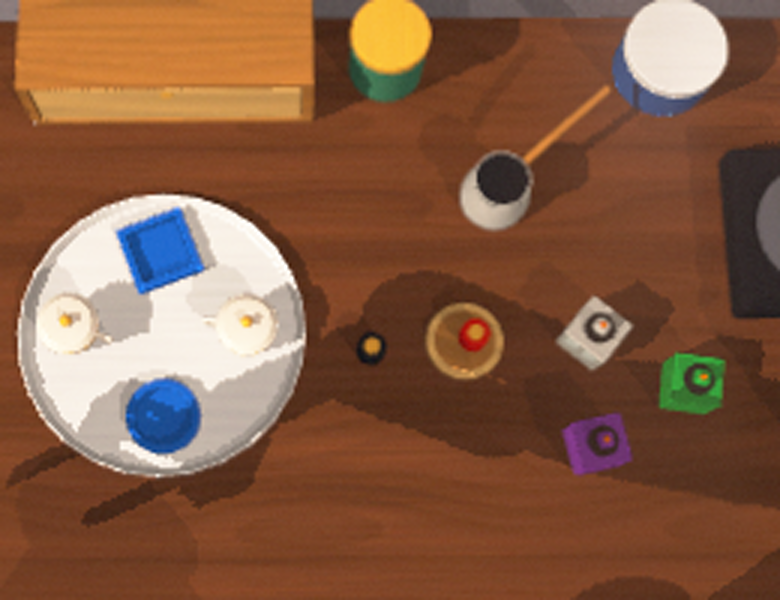

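View pics/sidec.png

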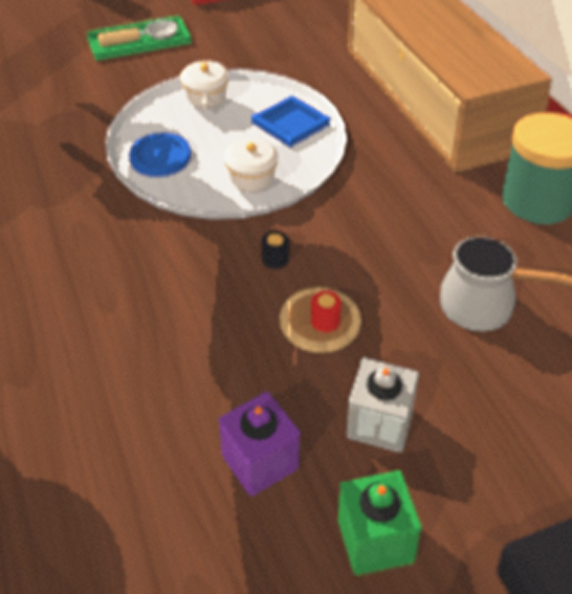

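Top view: glass bowl at about (419,209), red cap on the coaster at (378,211), square nest at (274,183), with the green and purple look-alikes to the right of and below the bowl. Side view: glass bowl at about (374,312), cap at (348,271), nest at (332,184). I'll fit the shapes' silhouettes jointly in both views.

```bash
cat > vis.py <<'E'
from rig import r
import cv2,numpy as np
from scipy.spatial.transform import Rotation as Ro
from scipy.optimize import minimize
cams={n:r.camera_model(n) for n in ("side","top")}
def proj(n,P):
    m=cams[n]; R=Ro.from_quat(m["rotation"]).as_matrix().T
    return cv2.projectPoints(np.asarray(P,float).reshape(-1,1,3),cv2.Rodrigues(R)[0],-R@np.array(m["eye"]),np.array(m["camera_matrix"]),np.array(m["D"]))[0][:,0]
def cloud(n,d):
    m=cams[n]; v,u=np.mgrid[0:400,0:640]
    q=cv2.undistortPoints(np.stack([u,v],-1).reshape(-1,1,2).astype(float),np.array(m["camera_matrix"]),np.array(m["D"])).reshape(400,640,2)
    return (np.dstack([q,np.ones((400,640))])*d[...,None])@Ro.from_quat(m["rotation"]).as_matrix().T+np.array(m["eye"])
def box(w,h): return np.array([[a*w/2,b*w/2,c] for a in(-1,1) for b in(-1,1) for c in(0,h)])
def cyl(dm,h):
    t=np.linspace(0,2*np.pi,48,endpoint=False); return np.array([[dm/2*np.cos(a),dm/2*np.sin(a),c] for a in t for c in(0,h)])
S=8
def render(n,parts,x,roi):
    l,t,w,h=roi; im=np.zeros((h*S,w*S),np.uint8); c,s=np.cos(x[3]),np.sin(x[3])
    for P in parts:
        Q=P@np.array([[c,s,0],[-s,c,0],[0,0,1]])+x[:3]
        p=(proj(n,Q)-[l,t]+.5)*S
        cv2.fillConvexPoly(im,cv2.convexHull(np.round(p*16).astype(np.int32)),255,shift=4)
    return cv2.resize(im,(w,h),interpolation=cv2.INTER_AREA)/255.
def fit(parts,masks,x0,yaw=True):
    rois={n:(lambda b:(b[0]-8,b[1]-8,b[2]+16,b[3]+16))(cv2.boundingRect(m.astype(np.uint8))) for n,m in masks.items()}
    def f(x):
        x=np.array([*x,0])[:4] if len(x)==3 else x; e=0
        for n,m in masks.items():
            l,t,w,h=rois[n]; e+=((render(n,parts,x,rois[n])-m[t:t+h,l:l+w])**2).sum()/m.sum()
        return e
    best=None
    for y in ([x0[3]+k*np.pi/8 for k in range(4)] if yaw else [0]):
        x=[*x0[:3],y] if yaw else list(x0[:3])
        sx=np.array([x]+[[v+(i==j)*(0.2 if j==3 else 6) for j,v in enumerate(x)] for i in range(len(x))])
        o=minimize(f,x,method="Nelder-Mead",options=dict(initial_simplex=sx,xatol=.02,fatol=1e-5,maxiter=400))
        if best is None or o.fun<best.fun: best=o
    return best.x,best.fun
E
cat > meas.py <<'E'
from vis import *
im={n:cv2.imread(f"pics/{n}0.png").astype(int) for n in cams}; dp={n:np.load(f"{n}0.npy") for n in cams}
cl={n:cloud(n,dp[n]) for n in cams}
def near(n,m,uv,rad=28):
    k,lab=cv2.connectedComponents(m.astype(np.uint8)); v,u=np.mgrid[0:400,0:640]
    ok=m&(np.hypot(u-uv[0],v-uv[1])<rad); i=np.bincount(lab[ok]).argmax(); return lab==i
at={"cap":((378,211),(348,271)),"nest":((274,183),(332,184)),"bowl":((419,209),(374,312))}
for nm,(tp,sd) in at.items():
    for n,uv in (("top",tp),("side",sd)): print(nm,n,np.round(cl[n][uv[1],uv[0]],1))
def col(n,c):
    b,g,rr=[im[n][...,i] for i in range(3)]
    return (rr>110)&(g<60)&(b<60) if c=="cap" else (b>90)&(b>2*rr)&(b>1.3*g)
out={}
for nm,parts,yaw in (("cap",[cyl(34,33)],False),("nest",[box(82,14)],True)):
    ms={n:near(n,col(n,nm),at[nm][i]) for i,n in enumerate(("top","side"))}
    if nm=="cap":  # brass dot: close
        ms={n:near(n,(col(n,nm)|((im[n][...,2]>120)&(im[n][...,0]<90)&(cl[n][...,2]>25)&(np.hypot(*(cl[n][...,:2]-cl[n][at[nm][0 if n=="top" else 1][::-1]][:2]).transpose(2,0,1))<22))),at[nm][0 if n=="top" else 1]) for n in ms}
    x0=[*cl["top"][at[nm][0][::-1]][:2],8 if nm=="cap" else 4,0]
    for k in (("top","side"),("top",),("side",)):
        x,e=fit(parts,{n:ms[n] for n in k},x0,yaw); print(nm,k,np.round(x,2),round(e,3),[int(ms[n].sum()) for n in k])
r.grab_frame("side");r.grab_frame("top")
ms={}
for n,uv in (("top",at["bowl"][0]),("side",at["bowl"][1])):
    c=[o for o in r.masks_of(n,"bowl") if o["mask"][uv[1]-6:uv[1]+6,uv[0]-6:uv[0]+6].mean()>.5]
    print(n,[(o["score"],o["rect"]) for o in c])
    if c: ms[n]=c[0]["mask"]; cv2.imwrite(f"m_{n}.png",ms[n]*255)
x0=[*cl["side"][312,374][:2],0,0]
for k in (tuple(ms),)+tuple((n,) for n in ms):
    x,e=fit([box(56,60),cyl(20,5)+[0,0,60],cyl(20,20)+[0,0,60],cyl(5,24)+[0,0,60]],{n:ms[n] for n in k},x0); print("bowl",k,np.round(x,2),round(e,3))
# orange stud tip triangulation
for n,uv in (("top",at["bowl"][0]),("side",(375,299))):
    v,u=np.mgrid[0:400,0:640]; b,g,rr=[im[n][...,i] for i in range(3)]
    w=np.where(np.hypot(u-uv[0],v-uv[1])<8,np.clip(rr-b-60,0,None),0); print(n,"tip",(u*w).sum()/w.sum(),(v*w).sum()/w.sum())
E
python3 meas.py
```

```text
cap top [ 536.6 -210.    39.5]
cap side [ 532.9 -226.    39.7]
nest top [646.4 150.5   9.7]
nest side [649.6 161.3   3.2]
bowl top [ 535.1 -343.1   75.2]
bowl side [ 528.3 -367.4   62.1]
cap ('top', 'side') [ 539.75 -210.57    5.19] 0.237 [94, 204]
cap ('top',) [ 539.76 -210.42    9.03] 0.04 [94]
cap ('side',) [ 563.62 -159.89  -58.36] 0.088 [204]
nest ('top', 'side') [ 6.4766e+02  1.5599e+02 -1.9300e+00  3.7000e-01] 0.257 [503, 425]
nest ('top',) [ 6.6500e+02  1.6197e+02 -6.6720e+01  3.7000e-01] 0.017 [503]
nest ('side',) [ 6.8964e+02  2.6205e+02 -8.2180e+01  3.6000e-01] 0.021 [425]
top [(0.6, [403.7, 196.3, 26.3, 25.6])]
side [(0.59, [357.3, 296.4, 33.8, 39.5])]
bowl ('top', 'side') [ 540.09 -347.06   -3.61    0.93] 0.112
bowl ('top',) [ 545.   -352.1   -23.4     0.93] 0.037
bowl ('side',) [ 550.57 -328.62  -32.86    0.9 ] 0.028
top tip 420.66748768472905 207.72413793103448
side tip 375.1558784676354 297.86129458388376[ WARN:0@7.840] global loadsave.cpp:1063 imwrite_ Unsupported depth image for selected encoder is fallbacked to CV_8U.
```

```bash
sed -i 's/\[:4\] if len(x)==3 else x; e=0/[:4] if len(x)==3 else np.array(x); e=0\n        if zfix is not None: x[2]=zfix/; s/x0,yaw=True):/x0,yaw=True,zfix=None):/' vis.py
sed -i 's/    for k in (("top","side"),("top",),("side",)):/    for k in ():/; s/^for k in (tuple(ms),)+.*$/for k in ():/' meas.py
cat >> meas.py <<'E'
import pickle
print("fixed z")
bp=[box(56,60),cyl(20,20)+[0,0,60],cyl(5,24)+[0,0,60]]
mm={}
for nm,parts,yaw,z in (("cap",[cyl(34,33)],False,8),("nest",[box(82,14)],True,4),("bowl",bp,True,0)):
    if nm!="bowl":
        m2={n:near(n,col(n,nm),at[nm][i]) for i,n in enumerate(("top","side"))}
        if nm=="cap": m2={n:cv2.morphologyEx(near(n,col(n,nm)|((im[n][...,2]>120)&(im[n][...,0]<90)&(cl[n][...,2]>30)),at[nm][i]).astype(np.uint8),cv2.MORPH_CLOSE,np.ones((3,3)))>0 for i,n in enumerate(("top","side"))}
    else: m2=ms
    x0=[*cl["top"][at[nm][0][::-1]][:2],z,0]
    for n in m2:
        x,e=fit(parts,{n:m2[n]},x0,yaw,z); print(nm,n,np.round(x,2),round(e,3),cv2.boundingRect(m2[n].astype(np.uint8)))
for n in cams:
    for nm,uvs in (("board",((330,260) if n=="top" else (240,330),(430,270) if n=="top" else (250,260),(380,150) if n=="top" else (400,290))),):
        print(n,nm,[np.round(cl[n][b,a],1).tolist() for a,b in uvs])
print("tip top", proj("top",[540,-347,84]),"side",proj("side",[540,-347,84]))
tc=r.look_for("top","cap"),r.look_for("top","tray"),r.look_for("side","tray"); print(tc)
E
python3 meas.py 2>&1 | sed -n '/top tip/,$p'
```

```text
top tip 420.66748768472905 207.72413793103448
side tip 375.1558784676354 297.86129458388376
fixed z
cap top [ 539.96 -210.58    7.7 ] 0.031 (373, 206, 11, 11)
cap side [ 537.74 -212.97    9.28] 0.077 (341, 262, 14, 19)
nest top [645.8  154.92   2.68   1.94] 0.063 (259, 170, 29, 28)
nest side [ 6.4430e+02  1.5332e+02 -2.0000e-02  3.8000e-01] 0.204 (315, 174, 34, 22)
bowl top [ 538.51 -346.2     8.82    0.86] 0.073 (407, 200, 22, 23)
bowl side [ 537.15 -350.62    5.45    0.9 ] 0.061 (357, 294, 33, 42)
side board [[261.1, -263.1, -0.9], [329.3, -63.6, -2.9], [638.1, -294.3, 1.3]]
top board [[374.4, -44.7, 1.6], [337.1, -386.0, 2.8], [230.8, -2.1, 1529.5]]
tip top [[420.64306396 206.99698769]] side [[375.33141927 296.226123  ]]
([{'rect': [337.1, 211.8, 11.5, 13.3], 'score': 0.59}], [{'rect': [228.2, 166.4, 92.8, 89.3], 'score': 0.57}], [{'rect': [249.4, 163.4, 107.5, 66.9], 'score': 0.86}])
```

```bash
cat > arm.py <<'E'
from rig import r
import numpy as np
from scipy.spatial.transform import Rotation as Ro
def q(yaw): return (Ro.from_euler('z',yaw)*Ro.from_euler('x',np.pi)).as_quat()   # closing axis at yaw+90deg
def yaws(p,base,n=4):
    "grasp yaws base+k*90deg reachable, by |j6|"
    o=[]
    for k in range(-n,n+1):
        y=base+k*np.pi/2; j=r.ik(p,q(y))
        if j is not None: o.append((abs(j[5]),y,np.round(j,2)))
    return sorted(o,key=lambda a:a[0])
def stat(s=""): print(s,"t",round(r.get_t(),2),"p",np.round(r.get_eef_pos(),1),"gap",round(r.get_finger_gap()*94,1),"F",np.round(r.get_wrist_force(),1),"g",round(float(np.max(r.get_grasp_force())),1))
E
cat > nest.py <<'E'
from vis import *
for n,uv,x0 in (("top",(274,183),[645,154,4,.37]),("side",(332,184),[645,154,4,.37])):
    im=cv2.imread(f"pics/{n}0.png").astype(int)
    for th in (15,35,55):
        m=(im[...,0]-im[...,2]>th)&(im[...,0]>1.25*im[...,1]); k,lab=cv2.connectedComponents(m.astype(np.uint8)); m=lab==lab[uv[1],uv[0]]
        x,e=fit([box(82,14)],{n:m},x0,True,4); R=render(n,[box(82,14)],[*x[:2],4,x[3]],(0,0,640,400))
        print(n,th,np.round(x,2),round(e,3),int(m.sum()),R.sum().round(),cv2.boundingRect(m.astype(np.uint8)),cv2.boundingRect((R>.5).astype(np.uint8)))
E
python3 nest.py
python3 - <<'E'
from arm import *
for p,b in (((538,-348,32),.89),((645,154,60),.37),((539,-212,32),0)): print(*[(round(y,2),j) for _,y,j in yaws(p,b)],sep="\n")
E
```

```text
top 15 [646.13 154.92   2.38   1.94] 0.022 531 549.0 (259, 169, 29, 29) (258, 169, 30, 29)
top 35 [646.13 154.92   2.38   1.94] 0.022 531 549.0 (259, 169, 29, 29) (258, 169, 30, 29)
top 55 [6.4624e+02 1.5490e+02 7.0300e+00 3.7000e-01] 0.026 528 549.0 (259, 169, 29, 29) (258, 169, 30, 29)
side 15 [6.4418e+02 1.5192e+02 1.9120e+01 3.7000e-01] 0.084 474 528.0 (314, 174, 36, 23) (314, 173, 37, 24)
side 35 [6.4418e+02 1.5192e+02 1.9120e+01 3.7000e-01] 0.084 474 528.0 (314, 174, 36, 23) (314, 173, 37, 24)
side 55 [644.83 154.07   2.77   1.91] 0.114 459 526.0 (314, 174, 36, 22) (314, 172, 37, 25)
(7.17, array([-0.71,  0.54,  1.51, -0.  ,  1.09, -0.03]))
(-5.39, array([-0.71,  0.54,  1.51, -0.  ,  1.09, -0.03]))
(0.89, array([-0.71,  0.54,  1.51, -0.  ,  1.09, -0.03]))
(-0.68, array([-0.71,  0.54,  1.51, -0.  ,  1.09,  1.54]))
(5.6, array([-0.71,  0.54,  1.51, -0.  ,  1.09,  1.54]))
(-3.82, array([-0.71,  0.54,  1.51,  0.  ,  1.09, -1.6 ]))
(2.46, array([-0.71,  0.54,  1.51,  0.  ,  1.09, -1.6 ]))
(-4.34, array([ 0.1 ,  0.54,  1.43,  0.  ,  1.16, -0.27]))
(1.94, array([ 0.1 ,  0.54,  1.43,  0.  ,  1.16, -0.27]))
(-5.91, array([ 0.1 ,  0.54,  1.43, -0.  ,  1.16,  1.3 ]))
(0.37, array([ 0.1 ,  0.54,  1.43, -0.  ,  1.16,  1.3 ]))
(6.65, array([ 0.1 ,  0.54,  1.43, -0.  ,  1.16,  1.3 ]))
(3.51, array([ 0.1 ,  0.54,  1.43,  0.  ,  1.16, -1.84]))
(-2.77, array([ 0.1 ,  0.54,  1.43,  0.  ,  1.16, -1.84]))
(1.57, array([-0.52,  0.43,  1.67,  0.  ,  1.04, -0.52]))
(-4.71, array([-0.52,  0.43,  1.67,  0.  ,  1.04, -0.52]))
(-6.28, array([-0.52,  0.43,  1.67, -0.  ,  1.04,  1.05]))
(0.0, array([-0.52,  0.43,  1.67, -0.  ,  1.04,  1.05]))
(6.28, array([-0.52,  0.43,  1.67, -0.  ,  1.04,  1.05]))
(3.14, array([-0.52,  0.43,  1.67,  0.  ,  1.04, -2.09]))
(-3.14, array([-0.52,  0.43,  1.67,  0.  ,  1.04, -2.09]))
(-1.57, array([-0.52,  0.43,  1.67, -0.  ,  1.04,  2.62]))
(4.71, array([-0.52,  0.43,  1.67, -0.  ,  1.04,  2.62]))
```

Run:
```python
from arm import *
x,y=538,-348.3
r.set_gripper(.85,15)
r.move_ptp((x,y,150),q(-.68)); r.movel((x,y,34),250)
r.set_gripper(0,15); stat("grip1"); 
r.set_gripper(.85); r.movel((x,y,135),300)
r.move_ptp((x,y,135),q(.89)); r.movel((x,y,34),250)
r.set_gripper(0,35); stat("grip2")
r.movel((x,y,110),150); stat("lift")
```

```text
grip1 t 6.03 p [ 538.8 -349.5   35.8] gap 56.0 F [-0.7  0.   5.9] g 15.0
grip2 t 9.54 p [ 539.1 -349.2   35.8] gap 55.9 F [ 1.5 -0.8  5.7] g 35.0
lift t 10.2 p [ 537.  -347.4  108.5] gap 55.8 F [ 0.1  0.1 -3.5] g 35.0
```

Run:
```python
from arm import *
import cv2
r.movel((538,-348.3,190),300)
r.move_ptp((645.3,153.8,150),q(1.94)); r.movel((645.3,153.8,70),200); stat("a"); r.hold(.3); stat("hover")
p,d=r.grab_frame("side"); stat(); cv2.imwrite("pics/side1.png",p[:,:,::-1]); np.save("side1.npy",d)
cv2.imwrite("pics/side1c.png",cv2.resize(p[110:220,260:400,::-1],None,fx=5,fy=5,interpolation=cv2.INTER_CUBIC))
```

```text
a t 13.03 p [645.8 153.2  70.3] gap 55.8 F [ 0.2 -0.7 -3.1] g 35.0
hover t 13.33 p [646.6 153.9  71.9] gap 55.8 F [ 0.2  0.6 -3.1] g 35.0
 t 13.38 p [646.2 153.9  71.5] gap 55.9 F [ 0.2  1.4 -4.4] g 35.0
```

View pics/side1c.png

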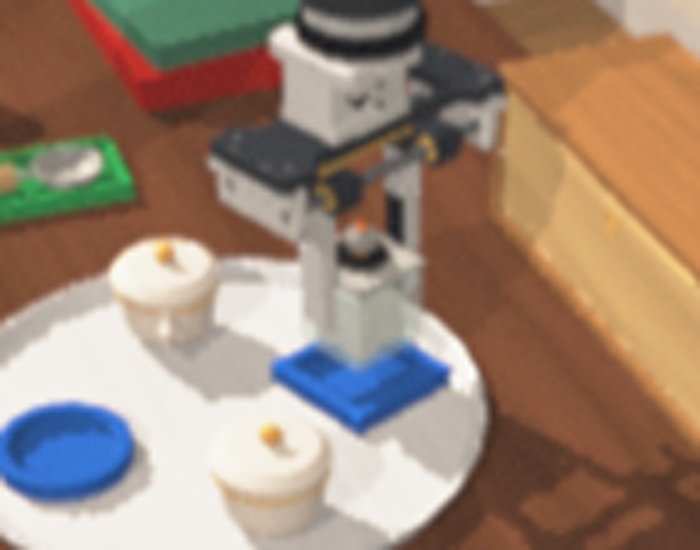

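The picture shows the bowl upright in the fingers over the square nest: stud tip at (332,155), nest corners at about (314,184), (332,196) and (350,185). I'll use the known hand pose to correct the side camera.

```bash
cat > hov.py <<'E'
from vis import *
im=cv2.imread("pics/side1.png").astype(int); b,g,rr=[im[...,i] for i in range(3)]
v,u=np.mgrid[0:400,0:640]
w=np.where(np.hypot(u-332,v-155)<5,np.clip(rr-b-50,0,None),0)
tip=np.array([(u*w).sum()/w.sum(),(v*w).sum()/w.sum()]); pt=proj("side",[[646.4,153.9,118.5]])[0]
off=tip-pt; print("tip",tip,"pred",pt,"off",off)
# nest rim outline, offset applied: fit x,y,yaw to outer rim corners using original unobstructed picture
im0=cv2.imread("pics/side0.png").astype(int)
for th in (20,50):
    m=(im0[...,0]-im0[...,2]>th)&(im0[...,0]>1.25*im0[...,1]); k,lab=cv2.connectedComponents(m.astype(np.uint8)); m=lab==lab[184,332]
    M=np.float32([[1,0,-off[0]],[0,1,-off[1]]]); ms=cv2.warpAffine(m.astype(np.float32),M,(640,400))
    for h in (14,11):
        x,e=fit([box(82,h)],{"side":ms},[645,154,4,.37],True,4); print(th,h,np.round(x,2),round(e,3))
E
python3 hov.py
```

```text
tip [332.30369515 153.51039261] pred [332.11937563 154.3358549 ] off [ 0.18431952 -0.82546229]
20 14 [6.4229e+02 1.4783e+02 1.4930e+01 3.7000e-01] 0.067
20 11 [6.4303e+02 1.4929e+02 1.3050e+01 3.7000e-01] 0.027
50 14 [6.4245e+02 1.4964e+02 1.3320e+01 3.6000e-01] 0.091
50 11 [642.96 150.88   3.44   1.94] 0.042
```

Run:
```python
from vis import *
def rim(x,y,yaw):
    c,s=np.cos(yaw),np.sin(yaw); R=np.array([[c,s,0],[-s,c,0],[0,0,1]])
    f=lambda w,z:np.array([[-w,-w,z],[w,-w,z],[w,w,z],[-w,w,z]])@R+[x,y,0]
    return f(41,18),f(31,18),f(41,4)
out=[]
for n,(l,t),f in (("side",(305,164),"side0"),("top",(250,160),"top0")):
    K=8; im=cv2.imread(f"pics/{f}.png")[t:t+40,l:l+50]; im=cv2.resize(im,None,fx=K,fy=K,interpolation=cv2.INTER_NEAREST)
    for P in rim(645.3,154,.37): cv2.polylines(im,[np.round((proj(n,P)-[l,t]+.5)*K).astype(np.int32)],True,(0,255,255),1)
    out.append(im)
cv2.imwrite("pics/ov.png",np.hstack(out))
```

```text
(no output)
```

View pics/ov.png

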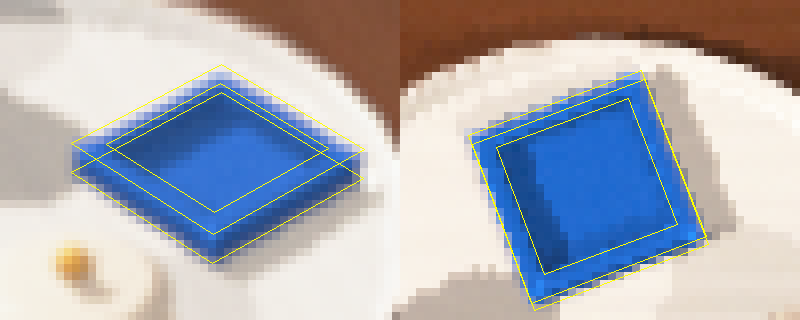

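```bash
python3 - <<'E'
from vis import *
im=cv2.imread("pics/side1.png").astype(int); print((im[...,2]-im[...,0])[149:160,327:339])
print(proj("side",[[646.4,153.9,119.9],[646.4,153.9,116]]))
E
sed -i 's/<5,np.clip(rr-b-50/<3.3,np.clip(rr-b-50/; s/u-332,v-155/u-332,v-155.3/' hov.py; python3 hov.py
```

```text
[[ 17  -5  -3  -3   5  33  70  77  75  67  23   2]
 [ 25  -2   1   6  20  46  70  77  77  68  27  -1]
 [ 21   6  15  34  50  62  73  74  76  69  29  -4]
 [ 18  30  45  61  69  72  75  72  74  70  27  -1]
 [ 36  61  65  71  86  89  78  73  75  68  27  -1]
 [ 47  67  62  65 108 120  88  68  74  69  29  -2]
 [ 48  59  44  54  98 119  78  50  59  62  26  -2]
 [ 44  47  31  32  53  65  41  25  34  43  20   0]
 [ 36  36  24  23  24  24  17  14  20  26  18   7]
 [ 19  18  16  18  19  17  13  13  13  17  20  18]
 [  7   4  10  18  24  22  18  12   5  12  17  22]]
[[332.12149562 153.9349149 ]
 [332.11559837 155.05038268]]
tip [332.02508961 154.08422939] pred [332.11937563 154.3358549 ] off [-0.09428603 -0.25162551]
20 14 [643.47 150.06  12.17   1.92] 0.064
20 11 [645.14 152.21   4.02   1.94] 0.025
50 14 [6.4365e+02 1.5160e+02 7.7200e+00 3.7000e-01] 0.088
50 11 [644.94 153.05   5.93   1.93] 0.04
```

Run:
```python
from arm import *
c=np.array([644.0,153.1,60.]); r.movel(c,80); r.hold(.15); stat("pre")
for z in np.arange(56,38,-2):
    c[2]=z; r.movel(c,40); f=r.get_wrist_force(); print(z,np.round(f,1),np.round(r.get_eef_pos(),1),np.round(r.get_moment(),2))
    if f[2]>4: break
stat()
```

```text
pre t 13.81 p [643.9 153.1  59.8] gap 56.0 F [ 0.1  0.2 -3.6] g 35.0
56 [ 0.1  0.6 -2.9] [643.7 153.1  55.6] [-0.06  0.06  0.  ]
54 [-0.9 -0.3 -3.3] [643.9 153.1  53.8] [-0.06  0.05  0.05]
52 [-1.  -0.6 -3.7] [643.8 153.1  51.8] [-0.09  0.05  0.03]
50 [-0.3  0.4 -2.9] [643.8 153.   49.8] [-0.07 -0.02 -0.04]
48 [-0.4  0.7 -4.9] [643.8 153.1  47.7] [-0.08  0.   -0.03]
46 [-0.4 -0.7 -3.5] [643.8 153.1  45.7] [-0.04 -0.03  0.03]
44 [ 0.4  0.3 -3.5] [643.8 153.1  43.8] [-0.05  0.05  0.01]
42 [-1.6 -0.1  0.5] [644.5 153.1  42.8] [-0.09  0.25  0.02]
40 [-5.4 -0.7  9.7] [644.4 153.1  42.7] [-0.16  1.    0.03]
 t 16.06 p [644.4 153.1  42.7] gap 55.8 F [-5.4 -0.7  9.7] g 35.0
```

Run:
```python
from arm import *
import cv2
r.movel((643.8,153.1,42.3),40); stat("pre-release")
r.set_gripper(.85); stat("rel"); r.movel((643.8,153.1,180),300)
x,y=539,-211.8
r.set_gripper(.65,8); r.move_ptp((x,y,120),q(0))
for n in ("side","top"):
    p,d=r.grab_frame(n); cv2.imwrite(f"pics/{n}2.png",p[:,:,::-1]); np.save(f"{n}2.npy",d)
r.movel((x,y,28),200); r.set_gripper(0,8); stat("cap1"); a=r.get_eef_pos()
r.set_gripper(.65); r.movel((x,y,95),300); r.move_ptp((x,y,95),q(np.pi/2)); r.movel((x,y,28),200)
r.set_gripper(0,60); stat("cap2"); r.movel((x,y,120),200); r.hold(.2); stat("lift")
a=cv2.imread("pics/side2.png")[110:220,260:400]
b=cv2.imread("pics/top2.png")[150:240,220:320]
cv2.imwrite("pics/s2c.png",np.hstack([cv2.resize(a,(560,440),interpolation=2),cv2.resize(b,(240,216),interpolation=2).repeat(1,0) if 0 else cv2.copyMakeBorder(cv2.resize(b,(240,216),interpolation=2),0,224,0,0,0)]))
```

```text
pre-release t 16.31 p [644.4 153.2  42.7] gap 55.6 F [-0.1  0.4  0.7] g 35.0
rel t 16.88 p [643.8 153.1  42.2] gap 80.0 F [ 0.4 -0.9 -0.2] g 0.0
cap1 t 20.69 p [ 539.6 -212.2   29. ] gap 33.8 F [-1.4 -0.2  4.4] g 8.0
cap2 t 24.12 p [ 539.6 -212.1   28.9] gap 32.9 F [-0.8  0.7  3.9] g 60.0
lift t 24.93 p [ 537.6 -211.   117.7] gap 32.7 F [-0.5 -0.6  0. ] g 60.0
```

View pics/s2c.png

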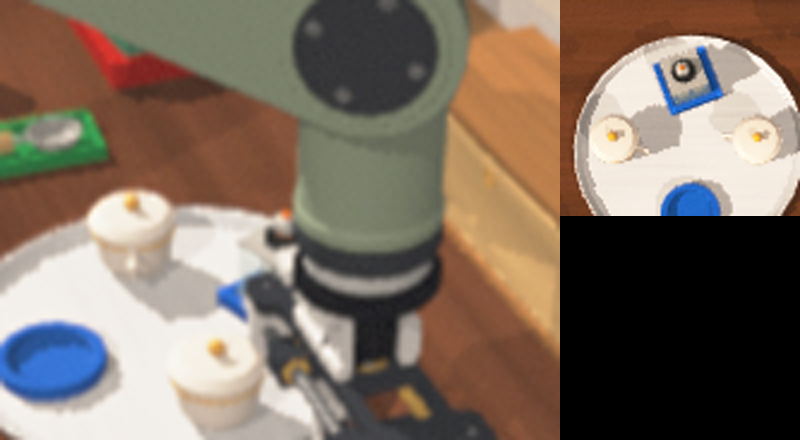

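Run:
```python
from arm import *
T=np.array([644.4,153.1])
r.movel((539,-211.8,165),300); r.move_ptp((*T,165),q(1.94)); c=np.array([*T,125.]); r.movel(c,150)
for _ in range(2):
    r.hold(.2); e=T-r.get_eef_pos()[:2]; c[:2]+=e; r.movel(c,40)
r.hold(.15); stat("above"); print(c)
c[2]=112; r.movel(c,60)
while c[2]>96:
    c[2]-=1; r.movel(c,25); f=r.get_wrist_force(); print(c[2],np.round(f,1),np.round(r.get_eef_pos(),1))
    if f[2]>7: break
stat()
```

```text
above t 28.12 p [644.4 153.  124.9] gap 32.6 F [-0.3  0.1 -1.2] g 60.0
[644.41954103 153.02283819 125.        ]
111.0 [ 0.2 -0.7 -0.1] [644.6 153.1 111.2]
110.0 [ 0.1 -0.5  0.1] [644.4 153.  110.1]
109.0 [0.3 0.3 0.6] [644.3 153.  108.9]
108.0 [ 0.2 -0.7 -0.5] [644.3 153.  107.8]
107.0 [-0.2 -1.  -0.4] [644.4 153.  106.9]
106.0 [-0.1 -0.3  0.6] [644.6 153.  106.3]
105.0 [-1.4  0.3  3.4] [644.7 153.  105.6]
104.0 [-2.  -0.3  4.8] [644.7 153.  104.8]
103.0 [-2.4 -0.5  5.5] [644.7 153.  103.9]
102.0 [-2.  -0.   5.3] [644.7 152.9 102.8]
101.0 [-0.2 -0.4  0.4] [644.5 152.9 100.9]
100.0 [ 1.7  0.2 -2.3] [644.3 152.9  99.1]
99.0 [ 0.9 -0.4 -4. ] [643.  153.1  97.4]
98.0 [ 0.2  0.6 -5.1] [643.7 153.1  97.2]
97.0 [ 1.6 -0.3 -4.5] [644.3 153.   96.9]
96.0 [-0.7  0.7 -4.5] [644.3 153.   95.9]
 t 32.48 p [644.3 153.   95.9] gap 33.1 F [-0.7  0.7 -4.5] g 60.0
```

Run:
```python
from arm import *
c=np.array([644.42,153.02,96.])
while c[2]>84:
    c[2]-=.5; r.movel(c,20); r.hold(.05); f=np.mean([r.get_wrist_force() for _ in range(3)],0); print(c[2],np.round(f,1),np.round(r.get_eef_pos(),1))
    if f[2]>7.5: break
r.hold(.4); stat()
```

```text
95.5 [-0.1 -0.7 -4.8] [644.4 153.   95.5]
95.0 [ 0.3 -0.2 -3.3] [644.4 153.   95. ]
94.5 [ 0.   0.2 -3.5] [644.5 153.   94.5]
94.0 [ 1.   0.1 -3.3] [644.7 153.   94.2]
93.5 [ 0.9 -1.  -2.3] [644.8 153.   93.9]
93.0 [ 0.8  0.4 -1.6] [644.7 153.1  93.4]
92.5 [ 0.7 -0.4  0.1] [644.7 153.1  92.9]
92.0 [-0.4 -0.2  1.4] [644.7 153.1  92.4]
91.5 [-0.1 -0.5  3.5] [644.8 153.1  91.9]
91.0 [-0.3  1.   4.7] [644.7 153.1  91.4]
90.5 [-0.1  0.3  5.9] [644.7 153.1  91. ]
90.0 [0.6 0.  5.8] [644.8 153.1  90.7]
89.5 [-1.1 -0.4  7. ] [644.7 153.1  90.4]
89.0 [-1.6  0.6  8.5] [644.8 153.1  90.1]
 t 37.08 p [644.7 153.1  90.1] gap 33.1 F [-1.8 -0.5  8. ] g 60.0
```

Run:
```python
from arm import *
import cv2
r.movel((644.42,153.02,88.3),15); r.hold(.5); stat()
p,d=r.grab_frame("side"); cv2.imwrite("pics/s3c.png",cv2.resize(p[110:220,260:400,::-1],None,fx=5,fy=5,interpolation=2))
```

```text
t 37.83 p [644.8 153.1  89.7] gap 32.6 F [-2.5  0.3  9. ] g 60.0
```

View pics/s3c.png

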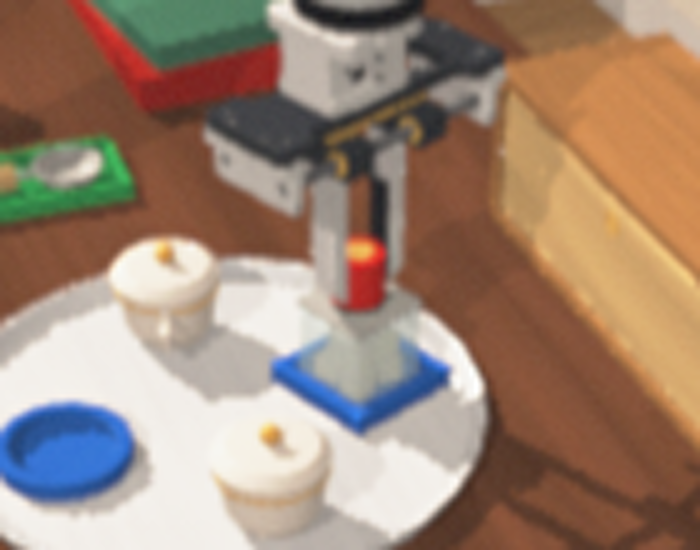

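The picture shows the red cap (about (333,165)) down on the lid of the bowl, which stands upright in the square nest. The cups have not moved, and the hand is still pushing with about 9 N.

```bash
python3 -c "
from rig import r
print(r.sign_off())"
```

```text
the job is handed in; nothing more can be done
None
```

The job is handed in at about 38 s: the glass bowl stands upright in the square nest, the force dropped as the red cap went onto the stud, as it should at the click, and the hand still grips the cap, pushing down with about 9 N.

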